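# Serve a bread roll with the tongs

## Task

Take the serving tongs from their wooden rest, close them gently on the small round bread roll on the serving board, without crushing it, and lift it, touching the roll with nothing but the tongs and leaving everything else where it stands. Carry it over the guest's plate and finish while holding it there: the roll still gripped in the tongs, still, over the middle of the plate and about a hand's width above it, for the guest to take.

Things in the scene. Friction and masses are not known exactly. Their poses are not given: they have to be found in the camera images.
- tongs: Sprung steel kitchen tongs, 245 mm long, 24 mm high, 100 g, lying on their side on the rest: the two arms swing level, on an upright pivot at the rear end; a spring holds them open against a stop and both swing in alike. Origin: on the pivot's axis, at the underside; x points from the pivot to the heads, y to the left arm, z up. A hanging ring reaches 33 mm behind the pivot.
- tongs_left: Left (+y) arm of the tongs: black grip sleeve, 7 mm thick, from 46 to 128 mm along it, then a steel head. Origin: on the pivot, at the underside; its x runs along the sleeve: turned 0.085 rad outward from the tongs' x when open, parallel to it when the tongs are 40 mm wide over the sleeves, 0.09 rad inward when quite shut.
- tongs_right: The right (-y) arm, the mirror image of the left.
- tongs_grip (a point): Where to take hold: on the tongs' middle line between the sleeves, 87 mm from the pivot, 12 mm above the underside, near the centre of mass. Axes as tongs. Over the two sleeves the tongs are here 55 mm wide when open (splayed a little wider to the heads), about 37 mm when closed on the roll, 24 mm when quite shut. Squeezing takes about 5 N at 55 mm, 7 N at 40 mm on each side.
- tongs_heads (a point): Middle point between the two heads, 187 mm from the pivot, 12 mm above the underside. Axes as tongs. The heads are shallow steel cups, 24 mm high, reaching 162 to 211 mm from the pivot. The gap between them is 82 mm in their middles and 65 to 74 mm at their ends when open; it shrinks by 2.15 mm per mm that the tongs are squeezed at tongs_grip.
- tong_rest: Wooden slab that the tongs lie on, 250 x 120 x 12 mm, fixed; its long side is x. Origin: centre of its underside. The tongs lie along it.
- roll: Small round bread roll with a cross cut in its top, 44 mm across (widest 13 mm up), 34 mm high, about 30 g, round from above. Firm, but more than 20 N from an arm of the tongs would crush it (that is about 45 N more than the spring on each side at tongs_grip). Origin: centre of its underside.
- board: Wooden serving board, 170 (x) x 330 (y) mm, its top 18 mm above the counter, fixed. Origin: centre, at counter height. On it, side by side along y and 100 mm apart, stand the round roll, the cake and the finger roll, in any order.
- cake: Rectangular cake bar, 85 x 34 x 24 mm, long side along the board's x. Origin: centre of its underside. To be left alone.
- finger_roll: Oblong finger roll, 88 x 28 mm, 28 mm high, long side along the board's x. Origin: centre of its underside. To be left alone.
- plate: The guest's white round plate, 150 mm across, 16 mm high, standing on the counter. Origin: centre of its underside.
- mug: White mug, 76 mm across, 85 mm high, standing. To be left alone.
- spoon: Steel teaspoon, 140 mm long, lying. To be left alone.
- jar: Glass jar with a wooden lid, 68 mm across, 100 mm high. To be left alone.
- cup_stack: Stack of paper cups, 82 mm across, 128 mm high. To be left alone.
- milk_jug: Steel milk jug, 76 mm across, 90 mm high. To be left alone.
Mind the look-alikes: they are no part of the job. What is meant by the plate is not blue, and is the larger of those in its own colour. Leave any green look-alike of the roll alone.

How it is judged (in metres and radians):
On the way, in this order (a step that is already met when the one before it is completed fails the run):
1. the tongs are lifted off their rest in the gripper (height (world z) of tongs above 0.045 m and contact force between the fingers and tongs above 1 N), for 0.2 s.
2. the roll is lifted clear of the board between the two arms of the tongs (contact force between each of tongs_left, tongs_right and roll above 0.3 N and contact force between the fingers and tongs above 1 N and height (world z) of roll above 0.045 m), for 0.2 s.
At the end, for the whole second after the job is handed in: The tongs are held in the gripper and both of their arms press on the roll; the roll's underside is 60 to 200 mm above the counter (the plate is 16 mm high), its centre within 45 mm of the plate's centre, it is still (under 20 mm/s), and neither it nor the tongs touch the plate (contact force between each of tongs_left, tongs_right and roll above 0.3 N and contact force between the fingers and tongs above 1 N and horizontal distance between roll and plate below 0.045 m and height (world z) of roll between 0.06 and 0.2 m and linear speed of roll below 0.02 m/s and contact force between each of roll, tongs and plate below 0.05 N); the arm keeps its last pose, push and grip.
It fails at once if the roll is crushed between the tongs with over 20 N (contact force between any of tongs_left, tongs_right and roll above 20 N).
It fails at once if the robot touches the roll itself (contact force between any of the fingers, the arm and roll above 0.2 N).
It fails at once if another bake is moved more than 20 mm (distance of any of cake, finger_roll from where it was at the start of the episode above 0.02 m).
It fails at once if the plate, mug, spoon, jar, cups or jug is moved more than 30 mm (distance of any of plate, mug, spoon, jar, cup_stack, milk_jug from where it was at the start of the episode above 0.03 m).
It also fails if it takes over 48 s, if anything falls off the work surface, if the arm or the gripper's body presses on something with over 40 N, if the wrist force passes 120 N, or if a joint passes its speed limit or range.

## Robot

A 6-joint arm with a two-finger parallel gripper is mounted at the origin on the work surface. World frame = base frame: x ahead of the robot, y to its left, z up, the work surface at z = 0. Lengths are in mm, angles in rad, forces in N, time in s.
With the tool pointing down it reaches from about 325 to 750 mm from the base axis. Payload 7.6 kg.
Tool frame: the origin (TCP) lies midway between the tips of the shut fingers; the grasp point (between the pads) lies 19 mm behind it; z points along the fingers, y is the direction in which the jaws open and shut (so a half turn about z gives the same grasp; the last joint's range is limited). The gripper opens to 85 mm and grips with 20 to 120 N. Pads are 22 mm wide; open, the fingers measure 114 mm over their backs; the gripper's body (76 mm by 85 mm) begins 54 mm behind the grasp point. The pads swing forward as they close: fully open they stand 13 mm farther back than shut.
Start: joints at [-1.329, 0.052, 1.401, -0, 1.689, -0.07], TCP at [161.081, -499.702, 195.323] pointing down, gripper open.
Joint ranges: [-2.9, 2.9], [-0.91, 2.17], [0.12, 2.37], [-1.06, 4.2], [0.26, 2.73], [-2.93, 2.93]. Speed limits (rad/s): [2.57, 2.57, 3.01, 3.14, 3.14, 3.14].

## Interface

Orientations are given as [roll, pitch, yaw] about the fixed x, y, z axes, in that order (R = Rz(yaw) Ry(pitch) Rx(roll)).
In Python, from bench import get_state, get_image, camera_info, finish_job gives the robot as it stands.
- The arm moves only by the tool apply_moves, never from a script. Its argument "series" is a list of rows, each a list of 4 numbers: the shift along the world's x, y, z in mm, then the turn about the world's z in rad. A call has 1 to 8 rows; each row is the pose to reach, as a shift and turn from the pose commanded when the call began; what a row does not reach only later rows make up. A row lasts 1/10 s, in which the tool goes at most 50 mm and 8.59 degrees, less where a joint would pass 70% of its speed; a pose out of reach is approached as far as the arm can. A call with a gripper value outside its range is refused whole. "hand" is the closure, from 0 (fully open) to 1 (shut), set as the call begins (left out, the last holds). The fingers move at their own pace and stop on an object; "grip_force" is the grip in N (left out, the last holds). Time passes only in rows, so rows that repeat a pose let the fingers close. It gives the time, the measured TCP pose, the force and the opening at its end, in the units of the state.
- get_state(): the state, without advancing time (a new reading comes with each control period).
- get_image(name): name is "side" or "top" or "wrist"; returns (picture, depth): 420x560x3 uint8, blue, green, red; 420x560 float32, mm along the optical axis (not along the pixel's ray), 0 where there is no reading.
- camera_info(name): a dict with "fov_y" (degrees; the focal length in pixels is half the picture's height over the tangent of half this angle, whatever the lens; pixels are square), "cx", "cy" (the principal point, pixels), "rvec" (rotation vector, rad) and "tvec" (3), from world to camera coordinates, as OpenCV has them; the wrist camera has in their place "T_tool_cam" (4x4, takes a point from camera to tool coordinates, whose origin is the TCP and whose axes are the flange's). Camera axes: x right, y down, z forward; pixel columns grow to the right and rows downward; lengths in mm; the calibration is good to about 2 mm. A picture is of the moment at which its call begins: read the wrist's pose just before it. camera_info takes no time and is no camera call.
- finish_job(): hands the job in, once; it reports no verdict.
The state is a dict: "clock": time; "joint_positions": joint angles; "qvel": joint speeds; "effort": joint torques, N m; "eef_pos": TCP position; "ee_rot": TCP orientation; "ft_force": force on the tool from outside, world axes, zero at the start; "moment": the same for the moment, N m; "finger_gap": opening from 0.0 (shut) to 1.0 (fully open).
Only numpy, scipy, OpenCV 4.12 (cv2) and the standard library are available. Lean on these libraries where they do the work, as an engineer would, in place of code of your own. Each camera call takes 0.05 s, during which the arm holds its last target.

## Working session

There is one attempt and no reset: what is moved stays moved. The work goes in short steps, Python scripts to look and compute and a tool call to move; the robot and the scene stay as the last step left them, time stands still between calls to the robot, and variables do not carry over. Pictures are saved under pics/ and viewed, and the job is handed in when it is done.

Besides the shell and the picture viewer there is one more tool, called after "Call:" by a JSON object that holds its "name" and its "arguments", one argument or row to a line. apply_moves: Moves the arm, as the interface text tells. Its arguments: {"type":"object","properties":{"series":{"type":"array"},"hand":{"type":"number"},"grip_force":{"type":"number"}},"required":["series"]}

```bash
mkdir -p pics; cat > h.py <<'E'
import numpy as np,cv2
from bench import get_state,get_image,camera_info
def K(i):
    f=210/np.tan(np.radians(i['fov_y'])/2)
    return np.array([[f,0,i['cx']],[0,f,i['cy']],[0,0,1.]])
def pose(n,st=None):
    i=camera_info(n)
    if n=='wrist':
        from scipy.spatial.transform import Rotation as R
        T=np.eye(4);T[:3,:3]=R.from_euler('xyz',st['ee_rot']).as_matrix();T[:3,3]=st['eef_pos']
        T=T@np.array(i['T_tool_cam']);return K(i),T[:3,:3],T[:3,3]
    Rm=cv2.Rodrigues(np.array(i['rvec'],float))[0];return K(i),Rm.T,-Rm.T@np.array(i['tvec'],float).ravel()
def plane(P,uv,z):
    k,R,c=P;uv=np.atleast_2d(uv).astype(float)
    d=(R@np.linalg.inv(k)@np.c_[uv,np.ones(len(uv))].T).T
    return c+d*((z-c[2])/d[:,2])[:,None]
def dep(P,D,uv):
    k,R,c=P;uv=np.atleast_2d(uv)
    d=np.array([D[int(v),int(u)] for u,v in uv])
    return c+(R@((np.linalg.inv(k)@np.c_[uv,np.ones(len(uv))].T)*d)).T
E
python3 - <<'E'
from h import *
print(get_state())
for n in ['side','top','wrist']:
    i=camera_info(n);print(n,i)
    a,d=get_image(n);cv2.imwrite(f'pics/{n}0.png',a);np.savez(f'{n}0.npz',a=a,d=d)
E
```

```text
{'clock': 0.0, 'joint_positions': array([-1.32929109e+00,  5.28304299e-02,  1.40175980e+00,  4.16986529e-06,
        1.68858086e+00, -7.03128364e-02]), 'qvel': array([ 0.00061712,  0.00041985,  0.00167004,  0.00080431, -0.00064876,
        0.00026157]), 'effort': array([-4.63306969e-04, -3.81662822e+01, -3.60187554e+01, -1.13612980e-04,
        6.04560788e-03,  5.78759696e-06]), 'eef_pos': array([ 160.99412569, -499.32428313,  194.45807634]), 'ee_rot': array([-3.14001840e+00, -1.15024676e-04,  3.11818469e-01]), 'ft_force': array([ 0.01035749, -0.88649308,  0.05494497]), 'moment': array([ 0.01837154, -0.01389846, -0.00157777]), 'finger_gap': 0.9988241578423691}
side {'fov_y': 45.847606019990806, 'cx': 282.97538125749065, 'cy': 212.82199711041764, 'rvec': array([ 2.29712166, -0.22936241,  0.13101578]), 'tvec': array([-515.63505421,  160.5083644 , 1260.92843171])}
top {'fov_y': 43.31429881133624, 'cx': 284.34187551405046, 'cy': 214.81671823875055, 'rvec': array([ 2.11077256, -2.13882867,  0.1984751 ]), 'tvec': array([  85.25644293,  549.23179524, 1493.61841375])}
wrist {'fov_y': 67.70800523678714, 'cx': 284.6044911860117, 'cy': 210.4986124457776, 'T_tool_cam': array([[ 7.76608976e-04, -9.58464699e-01, -2.85210130e-01,
         7.24124499e+01],
       [ 9.99999649e-01,  8.33763456e-04, -7.89738269e-05,
        -5.89963948e-02],
       [ 3.13491409e-04, -2.85209969e-01,  9.58465010e-01,
        -1.78072949e+02],
       [ 0.00000000e+00,  0.00000000e+00,  0.00000000e+00,
         1.00000000e+00]])}
```

View pics/side0.png

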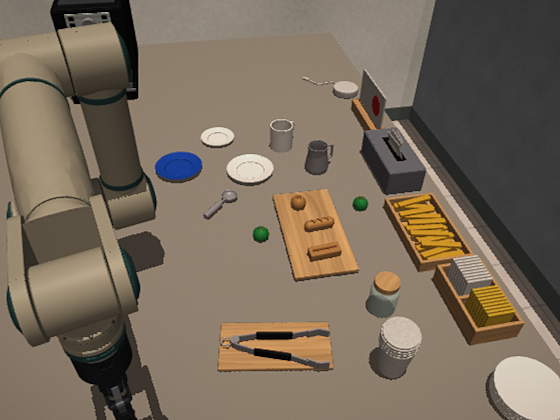

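View pics/top0.png

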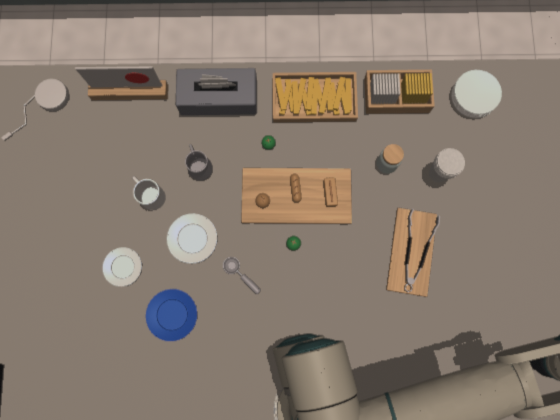

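View pics/wrist0.png

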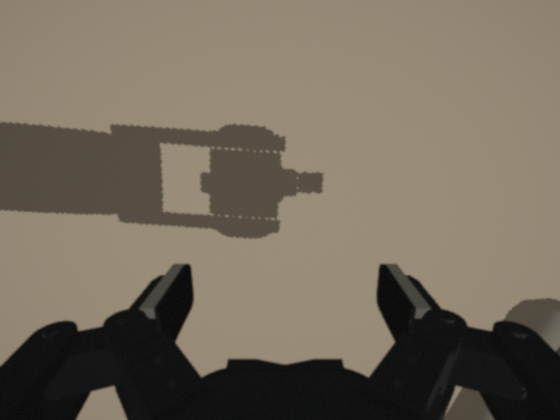

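The side and top views show the tongs on their rest, at top (413,251), with the ring toward the robot. The roll is on the board at (263,200). The larger white plate is at (192,238), with a smaller white one at (122,267). Next I'll measure them.

```bash
python3 - <<'E'
from h import *
Z={n:np.load(f'{n}0.npz') for n in ['top','side']}
a=cv2.resize(Z['top']['a'][200:305,375:455],None,fx=5.5,fy=5.5,interpolation=cv2.INTER_CUBIC)
b=cv2.resize(Z['top']['a'][160:270,150:360],None,fx=3.5,fy=3.5,interpolation=cv2.INTER_CUBIC)
cv2.imwrite('pics/tz.png',a);cv2.imwrite('pics/bz.png',b)
P=pose('top');D=Z['top']['d'];A=Z['top']['a'].astype(int)
S=pose('side')
hsv=cv2.cvtColor(Z['top']['a'],cv2.COLOR_BGR2HSV)
# plate
for box,nm in [((160,205,225,275),'plate'),((98,240,150,292),'small')]:
    m=np.zeros(hsv.shape[:2],np.uint8);x0,y0,x1,y1=box
    m[y0:y1,x0:x1]=((hsv[y0:y1,x0:x1,2]>140)&(hsv[y0:y1,x0:x1,1]<60))*255
    c=max(cv2.findContours(m,0,2)[0],key=cv2.contourArea)
    e=cv2.fitEllipse(c);W=plane(P,c[:,0,:],14);cc=cv2.minEnclosingCircle(W[:,:2].astype(np.float32))
    print(nm,e,cc)
for nm,uv in [('roll',(263,200)),('board',(270,215)),('cake',(331,192)),('rest',(430,270)),('rest2',(400,270)),('counter',(350,300)),('spoon',(232,266)),('jar',(392,155)),('cups',(449,163)),('platec',(192,238))]:
    print(nm,dep(P,D,uv).round(0))
Ds=Z['side']['d']
for nm,uv in [('roll',(299,201)),('board',(300,225)),('rest',(240,365)),('platec',(250,168))]: print('side',nm,dep(S,Ds,uv).round(0))
E
```

```text
plate ((191.2125701904297, 237.74082946777344), (49.2989387512207, 51.658634185791016), 52.82210159301758) ((491.6637268066406, 354.71746826171875), 77.08271789550781)
small ((121.15869903564453, 266.3452453613281), (38.061527252197266, 40.77034378051758), 40.137542724609375) ((409.18695068359375, 559.0904541015625), 59.90847396850586)
roll [[594. 140.  56.]]
board [[556. 121.  21.]]
cake [[618. -61.  44.]]
rest [[ 387. -348.   11.]]
rest2 [[ 388. -261.    8.]]
counter [[ 303. -112.   -5.]]
spoon [[407. 235.   0.]]
jar [[ 713. -236.   98.]]
cups [[ 678. -388.  130.]]
platec [[492. 355.   3.]]
side roll [[601. 132.  45.]]
side board [[587.  55.  25.]]
side rest [[ 361. -336.   13.]]
side platec [[494. 357.  11.]]
```

View pics/tz.png

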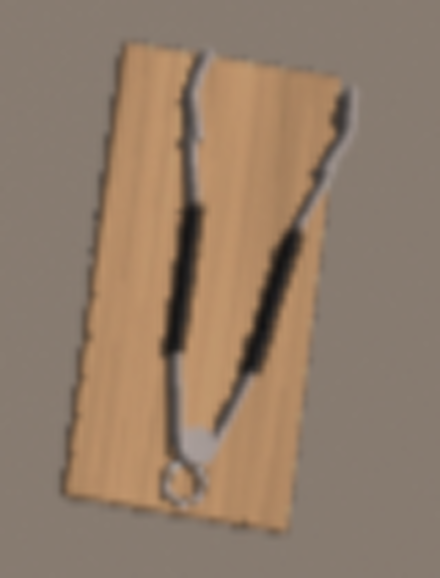

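View pics/bz.png

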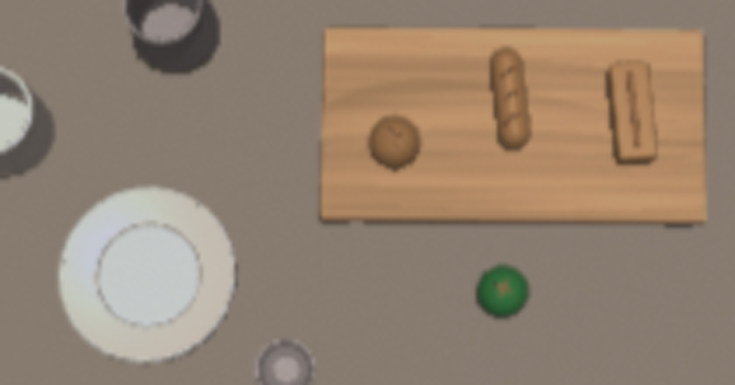

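```bash
python3 - <<'E'
from h import *
z=np.load('top0.npz');A=z['a'];P=pose('top')
x0,y0,x1,y1=388,205,440,297
g=A.max(2);m=np.zeros(g.shape,np.uint8);m[y0:y1,x0:x1]=(g[y0:y1,x0:x1]<45)*255
n,l,s,c=cv2.connectedComponentsWithStats(m)
L=[]
for i in range(1,n):
    if s[i,4]<25: continue
    yy,xx=np.where(l==i);W=plane(P,np.c_[xx,yy],34)[:,:2]
    d=cv2.fitLine(W.astype(np.float32),2,0,.01,.01).ravel()
    d=d if d[0]>0 else -d
    t=(W-W.mean(0))@d[:2]
    print(s[i],W.mean(0).round(1),'ang',np.arctan2(d[1],d[0]).round(3),'len',np.ptp(t).round(1));L.append((W.mean(0),np.arctan2(d[1],d[0])))
print('pivot guess',plane(P,(411,280.5),34))
h=cv2.cvtColor(A,cv2.COLOR_BGR2HSV)
# wood rest & board & roll & green
def cont(box,f,zz,nm):
    x0,y0,x1,y1=box;m=np.zeros(g.shape,np.uint8);m[y0:y1,x0:x1]=f(h[y0:y1,x0:x1])*255
    c=max(cv2.findContours(m,0,2)[0],key=cv2.contourArea);W=plane(P,c[:,0],zz)[:,:2].astype(np.float32)
    print(nm,cv2.minAreaRect(W),cv2.minEnclosingCircle(W))
wood=lambda q:((q[...,1]>90)&(q[...,0]<20)).astype(np.uint8)
cont((380,200,445,300),wood,12,'rest');cont((235,160,360,230),wood,18,'board')
cont((250,187,275,213),lambda q:((q[...,2]<130)&(q[...,1]>90)).astype(np.uint8),31,'roll')
cont((280,230,306,256),lambda q:((q[...,0]>40)&(q[...,0]<90)&(q[...,1]>90)).astype(np.uint8),13,'green')
S=pose('side');a=np.load('side0.npz')['a'];g=a.max(2);h=cv2.cvtColor(a,cv2.COLOR_BGR2HSV);P=S
cont((286,192,312,213),lambda q:((q[...,2]<125)&(q[...,1]>90)).astype(np.uint8),31,'roll side')
m=np.zeros(g.shape,np.uint8);m[325:368,222:330]=(g[325:368,222:330]<45)*255
n,l,s,c=cv2.connectedComponentsWithStats(m)
for i in range(1,n):
    if s[i,4]<25: continue
    yy,xx=np.where(l==i);W=plane(P,np.c_[xx,yy],28)[:,:2]
    d=cv2.fitLine(W.astype(np.float32),2,0,.01,.01).ravel()
    print('side',s[i],W.mean(0).round(1),'ang',np.arctan2(d[1],d[0]).round(3))
E
```

```text
[405 238   6  26  49] [ 442.8 -279.9] ang -0.193 len 75.2
[419 243  10  24  46] [ 430.3 -325.7] ang -0.364 len 73.2
pivot guess [[ 355.81098648 -285.02166692   34.        ]]
rest ((443.1302795410156, -296.49847412109375), (119.34326934814453, 248.45895385742188), 79.60226440429688) ((442.822265625, -296.05389404296875), 135.0539093017578)
board ((615.897705078125, 41.6014404296875), (327.1170654296875, 169.3075714111328), 89.24224090576172) ((616.8346557617188, 40.93072509765625), 182.03289794921875)
roll ((594.590576171875, 143.9300079345703), (42.45927429199219, 37.875518798828125), 82.75469970703125) ((597.0098876953125, 143.73471069335938), 21.722017288208008)
green ((472.1412048339844, 53.34762191772461), (35.60761642456055, 35.844974517822266), 89.19105529785156) ((472.5594482421875, 53.14003372192383), 19.55725860595703)
roll side ((596.7561645507812, 133.7914581298828), (48.938175201416016, 41.0458869934082), 65.19351196289062) ((595.206787109375, 137.6249542236328), 27.835243225097656)
side [256 332  37   8 228] [ 443.6 -286.6] ang -0.203
side [254 349  37  12 259] [ 432.  -332.8] ang -0.368
```

Call:
{"name": "apply_moves", "arguments": {
  "series": [
    [45, 32, 0, -0.1],
    [90, 64, 0, -0.2],
    [135, 96, 0, -0.3],
    [180, 128, 0, -0.4],
    [225, 160, 0, -0.5],
    [270, 192, 0, -0.59],
    [276, 195, 0, -0.59],
    [276, 195, 0, -0.59]
  ],
  "hand": 0,
  "grip_force": 20
}}

```text
clock: 0.95
eef_pos: [439.9, -301.7, 194.7]
ee_rot: [-3.14, 0.0, -0.273]
ft_force: [0.1, -1.4, -0.2]
finger_gap: 1.0
```

```bash
cat > t.py <<'E'
from h import *
import sys
tag=sys.argv[1];zz=float(sys.argv[2])
st=get_state();A,D=get_image('wrist');cv2.imwrite(f'pics/w{tag}.png',A);np.savez(f'w{tag}.npz',a=A,d=D)
print(st['clock'],st['eef_pos'],st['ee_rot'],st['qvel'].round(3),st['ft_force'].round(2),st['finger_gap'])
P=pose('wrist',st);g=A.max(2);m=((g<50)*255).astype(np.uint8)
n,l,s,c=cv2.connectedComponentsWithStats(m)
for i in range(1,n):
    if s[i,4]<150: continue
    yy,xx=np.where(l==i);W=plane(P,np.c_[xx,yy],zz)[:,:2]
    d=cv2.fitLine(W.astype(np.float32),2,0,.01,.01).ravel();d=d if d[0]>0 else -d
    t=(W-W.mean(0))@d[:2];print(s[i],W.mean(0).round(1),'ang',np.arctan2(d[1],d[0]).round(3),'len',np.ptp(t).round(1))
    print('  depth z',np.percentile(dep(P,D,np.c_[xx,yy])[:,2],[10,50,90]).round(1))
E
python3 t.py 1 36
```

```text
0.95 [ 439.89058993 -301.65034568  194.65443915] [-3.14033327e+00  4.23295372e-04 -2.72767198e-01] [-0.08  -0.024  0.025 -0.031  0.008 -0.068] [ 0.06 -1.35 -0.22] 1.0000303030563484
[306 149  12  72 388] [ 433.  -329.4] ang -0.345 len 79.5
  depth z [34.1 35.1 36.2]
[264 150  11  71 352] [ 443.6 -285. ] ang -0.187 len 78.6
  depth z [32.1 35.  36. ]
[    0   264   560   156 45358] [ 201.4 -229.1] ang 1.304 len 783.0
  depth z [287.7 307.6 321.6]
```

View pics/w1.png

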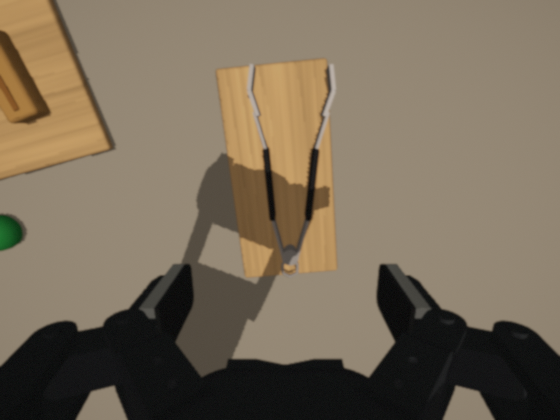

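The wrist view shows the tongs lying open, with the sleeves at about (270,185) and (312,185) and the pivot at (290,255). The arm was still moving, so I'll measure again once it settles.

```bash
python3 t.py 2 36 >/dev/null; python3 t.py 2 36
```

```text
1.05 [ 437.268359   -304.19334898  194.82579774] [ 3.14157129e+00  1.08390211e-03 -2.76406462e-01] [-0.039 -0.012  0.008 -0.003  0.001 -0.004] [ 0.02 -0.83 -0.87] 0.9972471460990437
[261 147  11  72 373] [ 444.  -284.8] ang -0.189 len 79.3
  depth z [33.3 35.1 36.2]
[302 147  12  72 389] [ 433.3 -329.3] ang -0.346 len 79.3
  depth z [33.7 35.1 36.3]
[    0   264   560   156 45345] [ 198.5 -231. ] ang 1.299 len 783.9
  depth z [287.9 307.8 321.8]
```

Call:
{"name": "apply_moves", "arguments": {
  "series": [
    [1.5, -2, -40, 0.01],
    [1.5, -2, -75, 0.01],
    [1.5, -2, -75, 0.01],
    [1.5, -2, -75, 0.01]
  ]
}}

```text
clock: 1.5
eef_pos: [437.9, -307.5, 121.1]
ee_rot: [3.142, 0.0, -0.27]
ft_force: [0.0, 0.0, 1.2]
finger_gap: 1.003
```

```bash
python3 t.py 3 36
```

```text
1.5 [ 437.85986301 -307.46474159  121.06525924] [ 3.14156848e+00  3.54914809e-04 -2.69844534e-01] [ 0.01  -0.025 -0.051  0.001 -0.001  0.005] [0.02 0.04 1.2 ] 1.0032593574465278
[250 155  16  90 695] [ 446.6 -285.5] ang -0.191 len 80.1
  depth z [29.6 35.  36. ]
[303 155  16  90 692] [ 434.8 -329.6] ang -0.349 len 80.2
  depth z [31.9 35.  35.9]
[    0   264   560   156 45313] [ 266.4 -255.9] ang 1.306 len 611.8
  depth z [214.3 234.  248. ]
```

View pics/w3.png

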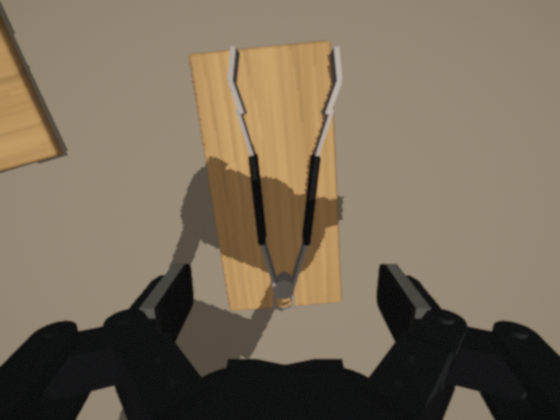

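Call:
{"name": "apply_moves", "arguments": {
  "series": [
    [2.5, -1, -40, 0],
    [2.5, -1, -75, 0],
    [2.5, -1, -95, 0],
    [2.5, -1, -106, 0],
    [2.5, -1, -106, 0],
    [2.5, -1, -106, 0]
  ]
}}

```text
clock: 2.15
eef_pos: [442.2, -308.7, 16.6]
ee_rot: [3.14, -0.003, -0.268]
ft_force: [0.4, 0.2, 0.7]
finger_gap: 1.002
```

Call:
{"name": "apply_moves", "arguments": {
  "series": [
    [0, 0, 0, 0],
    [0, 0, 0, 0],
    [0, 0, 0, 0],
    [0, 0, 0, 0],
    [0, 0, 0, 0]
  ],
  "hand": 0.3
}}

```text
clock: 2.65
eef_pos: [441.1, -307.7, 14.4]
ee_rot: [3.141, -0.0, -0.268]
ft_force: [-1.2, 0.2, -0.5]
finger_gap: 0.7
```

```bash
python3 t.py 4 36
```

```text
2.65 [ 441.0908529  -307.73153438   14.42556304] [ 3.14146051e+00 -8.62152734e-05 -2.68238911e-01] [-0.001  0.001  0.002 -0.001 -0.001  0.001] [-1.18  0.22 -0.49] 0.700435547234789
[ 228  181   29  140 2064] [ 449.6 -286.9] ang -0.195 len 82.3
  depth z [23.9 34.8 35.9]
[ 312  181   30  141 2069] [ 437.5 -329.9] ang -0.346 len 82.9
  depth z [24.2 34.7 35.8]
[    0   257   560   163 45077] [ 369.3 -286.5] ang 1.308 len 363.7
  depth z [103.9 127.1 140.7]
```

View pics/w4.png

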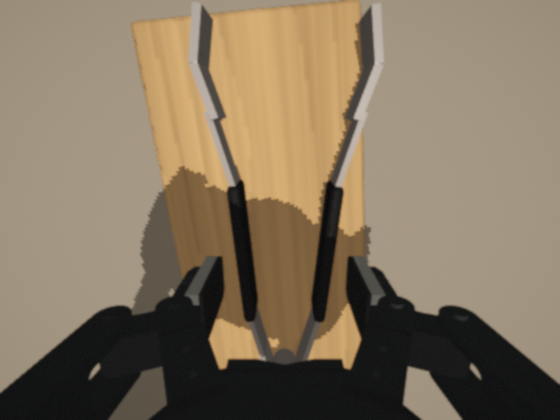

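```bash
python3 - <<'E'
from h import *
st=get_state();k,R,c=pose('wrist',st)
from scipy.spatial.transform import Rotation as Q
T=Q.from_euler('xyz',st['ee_rot']).as_matrix()
for dx in(-11,0,11):
  for dy in(-30,30):
    for dz in (-8,-25):
      p=st['eef_pos']+T@np.array([dx,dy,dz]);q=k@(R.T@(p-c));print(dx,dy,dz,p.round(0),(q[:2]/q[2]).round(0))
print(plane((k,R,c),[(238,185),(251,318),(332,185),(320,318)],36).round(1))
D=np.load('w4.npz')['d'];print(dep((k,R,c),D,[(215,268),(353,268),(372,290),(203,285)]).round(1))
E
```

```text
-11 -30 -8 [ 438. -276.   22.] [234. 263.]
-11 -30 -25 [ 438. -276.   39.] [229. 277.]
-11 30 -8 [ 423. -334.   22.] [335. 263.]
-11 30 -25 [ 423. -334.   39.] [339. 277.]
0 -30 -8 [ 449. -279.   22.] [233. 246.]
0 -30 -25 [ 449. -279.   39.] [228. 259.]
0 30 -8 [ 433. -337.   22.] [336. 246.]
0 30 -25 [ 433. -337.   39.] [341. 259.]
11 -30 -8 [ 460. -282.   22.] [232. 228.]
11 -30 -25 [ 460. -282.   39.] [227. 239.]
11 30 -8 [ 444. -340.   22.] [336. 228.]
11 30 -25 [ 444. -340.   39.] [342. 239.]
[[ 485.3 -295.3   36. ]
 [ 408.3 -278.6   36. ]
 [ 472.7 -341.5   36. ]
 [ 397.7 -317.2   36. ]]
[[ 459.2 -281.9   71.3]
 [ 442.8 -339.    69.7]
 [ 442.8 -342.    89.1]
 [ 459.5 -280.3   85.2]]
```

```bash
python3 - <<'E'
from h import *
st=get_state();P=pose('wrist',st)
z=np.load('w4.npz');D=z['d']
cv2.imwrite('pics/z4.png',cv2.resize(z['a'][170:380,150:420],None,fx=2.9,fy=2.8,interpolation=cv2.INTER_CUBIC))
for v in range(240,330,8):
    print(v,[ (u,*dep(P,D,(u,v))[0].round(0)) for u in range(200,232,6)])
E
```

```text
240 [(200, np.float64(455.0), np.float64(-257.0), np.float64(12.0)), (206, np.float64(453.0), np.float64(-261.0), np.float64(11.0)), (212, np.float64(452.0), np.float64(-264.0), np.float64(11.0)), (218, np.float64(452.0), np.float64(-268.0), np.float64(12.0)), (224, np.float64(450.0), np.float64(-271.0), np.float64(11.0)), (230, np.float64(449.0), np.float64(-275.0), np.float64(11.0))]
248 [(200, np.float64(450.0), np.float64(-255.0), np.float64(12.0)), (206, np.float64(449.0), np.float64(-259.0), np.float64(12.0)), (212, np.float64(447.0), np.float64(-262.0), np.float64(11.0)), (218, np.float64(446.0), np.float64(-266.0), np.float64(11.0)), (224, np.float64(446.0), np.float64(-270.0), np.float64(13.0)), (230, np.float64(445.0), np.float64(-274.0), np.float64(12.0))]
256 [(200, np.float64(444.0), np.float64(-253.0), np.float64(12.0)), (206, np.float64(461.0), np.float64(-275.0), np.float64(59.0)), (212, np.float64(460.0), np.float64(-278.0), np.float64(59.0)), (218, np.float64(459.0), np.float64(-281.0), np.float64(59.0)), (224, np.float64(440.0), np.float64(-268.0), np.float64(11.0)
[... 2868 characters left out ...]
float64(447.0), np.float64(-278.0), np.float64(89.0)), (212, np.float64(442.0), np.float64(-277.0), np.float64(82.0)), (218, np.float64(397.0), np.float64(-249.0), np.float64(12.0)), (224, np.float64(396.0), np.float64(-253.0), np.float64(12.0)), (230, np.float64(394.0), np.float64(-257.0), np.float64(12.0))]
328 [(200, np.float64(463.0), np.float64(-290.0), np.float64(119.0)), (206, np.float64(444.0), np.float64(-278.0), np.float64(91.0)), (212, np.float64(439.0), np.float64(-276.0), np.float64(83.0)), (218, np.float64(390.0), np.float64(-247.0), np.float64(10.0)), (224, np.float64(390.0), np.float64(-251.0), np.float64(12.0)), (230, np.float64(388.0), np.float64(-255.0), np.float64(11.0))]
```

View pics/z4.png

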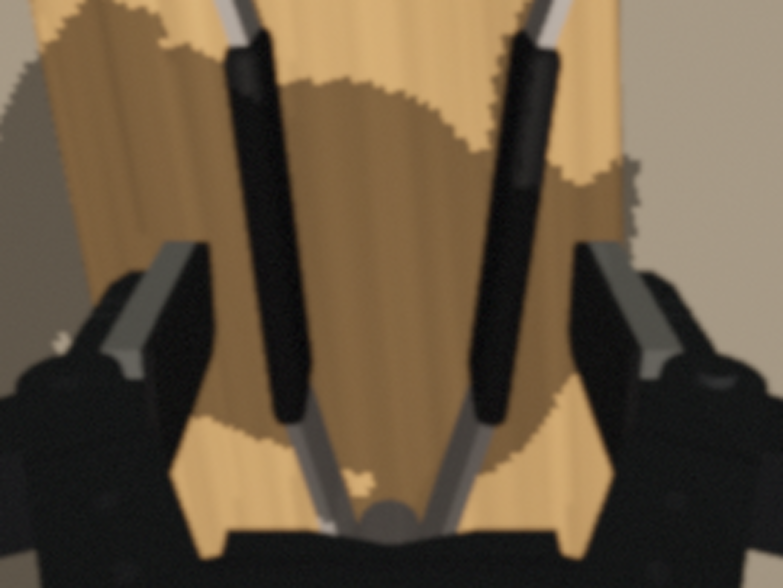

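The pads show 45 mm above the reported TCP, so I'll check that in the side view.

```bash
python3 - <<'E'
from h import *
a,d=get_image('side');cv2.imwrite('pics/side5.png',cv2.resize(a[230:400,150:380],None,fx=3.4,fy=3.4,interpolation=cv2.INTER_CUBIC))
a2,d2=get_image('top');cv2.imwrite('pics/top5.png',a2);np.savez('s5.npz',a=a,d=d)
E
```

```text
(no output)
```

View pics/side5.png

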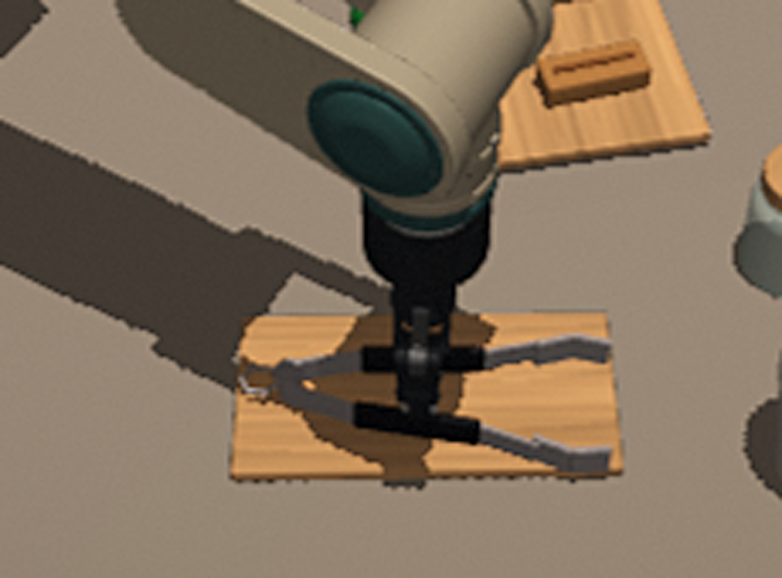

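```bash
python3 - <<'E'
from h import *
k,R,c=pose('side');st=get_state();print(st['eef_pos'],st['clock'])
for y in(-337,-343,-348):
  for z in (14,22,40,58,95):
    q=k@(R.T@(np.array([432,y,z])-c));u=q[:2]/q[2];print(y,z,((u-[150,230])*3.4).round())
D=np.load('s5.npz')['d']
for v in range(320,362,3):
    print(v,((v-230)*3.4),[dep((k,R,c),D,(u,v))[0].round(0).tolist() for u in (270,273,276)])
E
```

```text
[ 441.05064912 -307.66562722   14.28540617] 2.8
-337 14 [416. 440.]
-337 22 [416. 433.]
-337 40 [416. 418.]
-337 58 [417. 402.]
-337 95 [417. 367.]
-343 14 [418. 448.]
-343 22 [418. 441.]
-343 40 [418. 426.]
-343 58 [418. 410.]
-343 95 [419. 376.]
-348 14 [419. 455.]
-348 22 [419. 448.]
-348 40 [420. 433.]
-348 58 [420. 417.]
-348 95 [420. 383.]
320 306.0 [[425.0, -342.0, 166.0], [431.0, -342.0, 165.0], [437.0, -345.0, 167.0]]
323 316.2 [[425.0, -345.0, 161.0], [431.0, -346.0, 160.0], [436.0, -349.0, 163.0]]
326 326.4 [[443.0, -250.0, 12.0], [429.0, -354.0, 161.0], [457.0, -252.0, 12.0]]
329 336.59999999999997 [[422.0, -357.0, 158.0], [428.0, -358.0, 158.0], [439.0, -336.0, 123.0]]
332 346.8 [[421.0, -365.0, 160.0], [427.0, -365.0, 159.0], [432.0, -366.0, 158.0]]
335 357.0 [[420.0, -372.0, 160.0], [425.0, -372.0, 159.0], [431.0, -374.0, 159.0]]
338 367.2 [[420.0, -371.0, 148.0], [425.0, -372.0, 149.0], [431.0, -374.0, 149.0]]
341 377.4 [[420.0, -368.0, 134.0], [426.0, -370.0, 135.0], [432.0, -372.0, 136.0]]
344 387.59999999999997 [[422.0, -361.0, 113.0], [428.0, -362.0, 112.0], [432.0, -372.0, 126.0]]
347 397.8 [[421.0, -366.0, 110.0], [426.0, -369.0, 112.0], [432.0, -370.0, 112.0]]
350 408.0 [[425.0, -347.0, 68.0], [431.0, -347.0, 66.0], [438.0, -344.0, 60.0]]
353 418.2 [[427.0, -333.0, 34.0], [434.0, -334.0, 33.0], [440.0, -336.0, 35.0]]
356 428.4 [[428.0, -332.0, 21.0], [434.0, -335.0, 24.0], [440.0, -335.0, 22.0]]
359 438.59999999999997 [[428.0, -333.0, 10.0], [434.0, -336.0, 14.0], [440.0, -337.0, 13.0]]
```

Both cameras agree: the fingertips are at z≈58, about 35–45 mm higher than the TCP figure implies. I'll trust the cameras and go lower in steps.

Call:
{"name": "apply_moves", "arguments": {
  "series": [
    [1, 0, -15, 0],
    [1, 0, -28, 0],
    [1, 0, -28, 0],
    [1, 0, -28, 0],
    [1, 0, -28, 0]
  ]
}}

```text
clock: 3.3
eef_pos: [442.3, -307.9, -13.5]
ee_rot: [3.141, -0.0, -0.268]
ft_force: [0.2, -0.5, -0.3]
finger_gap: 0.7
```

```bash
cat > tip.py <<'E'
from h import *
import sys
st=get_state();P=pose('wrist',st);A,D=get_image('wrist');cv2.imwrite(f'pics/w{sys.argv[1]}.png',A);np.savez(f'w{sys.argv[1]}.npz',a=A,d=D)
print(st['clock'],st['eef_pos'].round(1),st['ee_rot'].round(3),st['ft_force'].round(2),round(st['finger_gap'],3))
for r in [range(195,240),range(330,380)]:
    W=dep(P,D,[(u,v) for u in r for v in range(245,300)])
    L=W-st['eef_pos'];yw=st['ee_rot'][2];lx=L[:,0]*np.cos(yw)+L[:,1]*np.sin(yw)
    q=W[(lx>8)&(lx<30)&(W[:,2]>st['eef_pos'][2]+36)&(abs(L[:,2])<75)]
    print(len(q), q[q[:,2].argsort()][:6].round(0).tolist())
E
python3 tip.py 6
```

```text
3.3 [ 442.3 -307.9  -13.5] [ 3.141 -0.    -0.268] [ 0.22 -0.45 -0.27] 0.7
955 [[461.0, -290.0, 26.0], [459.0, -290.0, 26.0], [461.0, -291.0, 27.0], [462.0, -291.0, 27.0], [459.0, -290.0, 28.0], [461.0, -291.0, 28.0]]
1028 [[449.0, -332.0, 24.0], [447.0, -332.0, 25.0], [450.0, -333.0, 25.0], [448.0, -332.0, 25.0], [449.0, -332.0, 26.0], [449.0, -333.0, 26.0]]
```

View pics/w6.png

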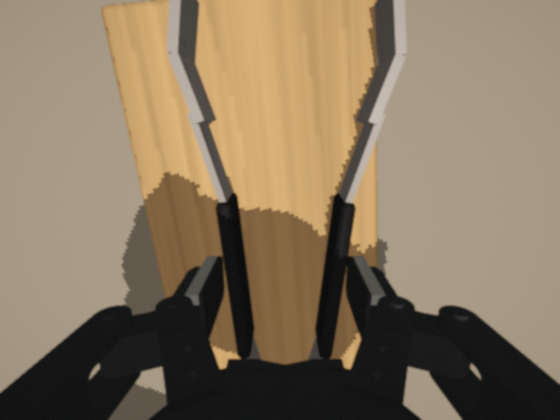

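```bash
python3 - <<'E'
from h import *
st=get_state();P=pose('wrist',st);e=st['eef_pos'];yw=st['ee_rot'][2]
W=plane(P,[(222,198),(232,196),(338,202),(353,206),(240,357),(328,357),(207,258),(222,258)],36);L=W-e
print(np.c_[L[:,0]*np.cos(yw)+L[:,1]*np.sin(yw),-L[:,0]*np.sin(yw)+L[:,1]*np.cos(yw)].round(1))
D=np.load('w6.npz')['d']
for p in [(226,205),(346,212),(242,350),(325,350)]: 
  q=dep(P,D,p)[0]-e;print((q[0]*np.cos(yw)+q[1]*np.sin(yw)).round(1),(-q[0]*np.sin(yw)+q[1]*np.cos(yw)).round(1),(q[2]+e[2]).round(1))
E
```

```text
[[ 39.5  26.5]
 [ 40.4  22.2]
 [ 37.8 -22.8]
 [ 36.  -29.3]
 [-42.2  22.1]
 [-42.2 -21.8]
 [ 11.7  34.8]
 [ 11.7  28.1]]
36.1 25.2 34.8
33.4 -26.4 36.2
-37.5 20.9 36.6
-38.3 -20.2 35.7
```

Call:
{"name": "apply_moves", "arguments": {
  "series": [
    [-1, 0, -6, 0],
    [-1, 0, -11, 0],
    [-1, 0, -11, 0],
    [-1, 0, -11, 0]
  ]
}}

```text
clock: 3.75
eef_pos: [440.9, -307.6, -24.9]
ee_rot: [-3.141, 0.0, -0.268]
ft_force: [0.1, 0.4, -0.6]
finger_gap: 0.695
```

Call:
{"name": "apply_moves", "arguments": {
  "series": [
    [0, 0, 0, 0],
    [0, 0, 0, 0],
    [0, 0, 0, 0],
    [0, 0, 0, 0],
    [0, 0, 0, 0]
  ],
  "hand": 0.4
}}

```text
clock: 4.25
eef_pos: [441.6, -308.1, -24.1]
ee_rot: [3.141, -0.001, -0.268]
ft_force: [2.0, -0.6, 4.6]
finger_gap: 0.6
```

```bash
python3 tip.py 7
```

```text
4.25 [ 441.6 -308.1  -24.1] [ 3.141e+00 -1.000e-03 -2.680e-01] [ 1.97 -0.63  4.57] 0.6
1161 [[461.0, -279.0, 12.0], [463.0, -273.0, 12.0], [459.0, -276.0, 12.0], [460.0, -280.0, 12.0], [460.0, -280.0, 12.0], [462.0, -271.0, 12.0]]
1166 [[442.0, -342.0, 12.0], [439.0, -350.0, 12.0], [441.0, -347.0, 12.0], [439.0, -351.0, 12.0], [439.0, -354.0, 12.0], [442.0, -344.0, 12.0]]
```

View pics/w7.png

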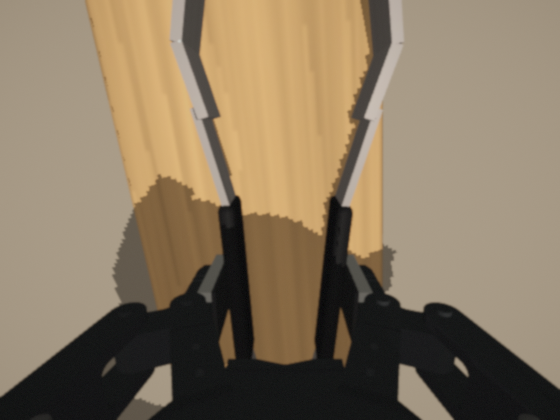

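Call:
{"name": "apply_moves", "arguments": {
  "series": [
    [0, 0, 0, 0],
    [0, 0, 2, 0],
    [0, 0, 2, 0],
    [0, 0, 2, 0]
  ],
  "hand": 0.42
}}

```text
clock: 4.7
eef_pos: [440.4, -307.2, -23.5]
ee_rot: [-3.141, 0.002, -0.268]
ft_force: [-0.3, 0.4, -0.2]
finger_gap: 0.581
```

Call:
{"name": "apply_moves", "arguments": {
  "series": [
    [0, 0, 5, 0],
    [0, 0, 12, 0],
    [0, 0, 25, 0],
    [0, 0, 40, 0],
    [0, 0, 40, 0],
    [0, 0, 40, 0]
  ]
}}

```text
clock: 5.3
eef_pos: [441.5, -308.0, 18.2]
ee_rot: [3.141, -0.002, -0.268]
ft_force: [0.9, 1.0, -0.9]
finger_gap: 0.584
```

```bash
python3 t.py 8 76
```

```text
5.3 [ 441.46692829 -308.00827833   18.19490445] [ 3.14081168e+00 -1.57157073e-03 -2.68196469e-01] [ 0.     0.018  0.021  0.    -0.003  0.001] [ 0.94  1.05 -0.89] 0.5843385640734263
[    0   196   560   224 51287] [ 407.4 -297.9] ang 1.309 len 279.3
  depth z [ 77.3 128.3 144.1]
```

View pics/w8.png

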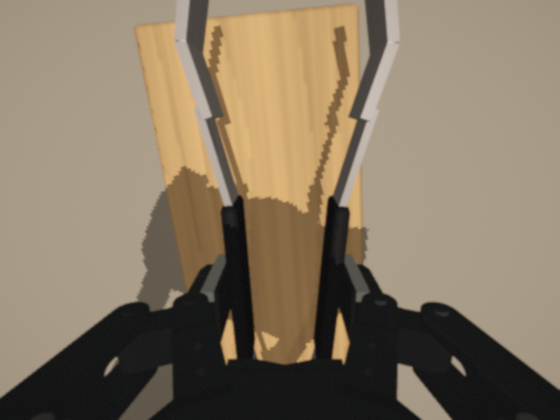

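Call:
{"name": "apply_moves", "arguments": {
  "series": [
    [0, 0, 15, 0],
    [0, 0, 40, 0],
    [0, 0, 65, 0],
    [0, 0, 90, 0],
    [0, 20, 105, 0],
    [4, 50, 110, 0],
    [8, 85, 110, 0],
    [12, 120, 110, 0]
  ]
}}

```text
clock: 6.15
eef_pos: [453.1, -186.6, 128.2]
ee_rot: [3.141, -0.001, -0.269]
ft_force: [1.9, -0.4, -1.7]
finger_gap: 0.582
```

Call:
{"name": "apply_moves", "arguments": {
  "series": [
    [4, 40, 0, 0],
    [9, 80, 0, 0],
    [14, 120, 0, 0],
    [20, 160, 0, 0],
    [26, 200, 0, 0],
    [32, 240, 0, 0],
    [38, 280, 0, 0],
    [42, 315, 0, 0]
  ]
}}

```text
clock: 6.95
eef_pos: [495.0, 129.3, 128.0]
ee_rot: [-3.141, -0.0, -0.268]
ft_force: [-0.2, -0.7, -0.9]
finger_gap: 0.58
```

Call:
{"name": "apply_moves", "arguments": {
  "series": [
    [2, 20, 0, 0],
    [3, 33, 0, 0],
    [4, 39, 0, 0],
    [4, 39, 0, 0],
    [4, 39, 0, 0],
    [4, 39, 0, 0]
  ]
}}

```text
clock: 7.55
eef_pos: [499.1, 165.4, 127.4]
ee_rot: [3.141, -0.0, -0.269]
ft_force: [0.6, 0.3, 0.1]
finger_gap: 0.582
```

```bash
python3 - <<'E'
from h import *
st=get_state();A,D=get_image('wrist');cv2.imwrite('pics/w9.png',A);np.savez('w9.npz',a=A,d=D,e=st['eef_pos'],r=st['ee_rot'])
print(st)
E
```

```text
{'clock': 7.55, 'joint_positions': array([ 2.49817247e-01,  8.55723344e-02,  1.50138933e+00, -2.60390414e-04,
        1.55476507e+00,  2.09010965e+00]), 'qvel': array([ 1.71889298e-03,  3.52651330e-04,  2.64851495e-05,  7.83584595e-04,
       -1.27908241e-03,  2.10865093e-03]), 'effort': array([ 1.90074225e-01, -3.91778827e+01, -3.57547796e+01,  1.21574267e-02,
        1.19925328e-02, -4.19739343e-03]), 'eef_pos': array([499.14780059, 165.35336648, 127.40174996]), 'ee_rot': array([ 3.14130008e+00, -1.28105550e-05, -2.69491884e-01]), 'ft_force': array([0.55551071, 0.28534313, 0.07287859]), 'moment': array([-0.01338985, -0.03698661,  0.01236321]), 'finger_gap': 0.5818729739722294}
```

View pics/w9.png

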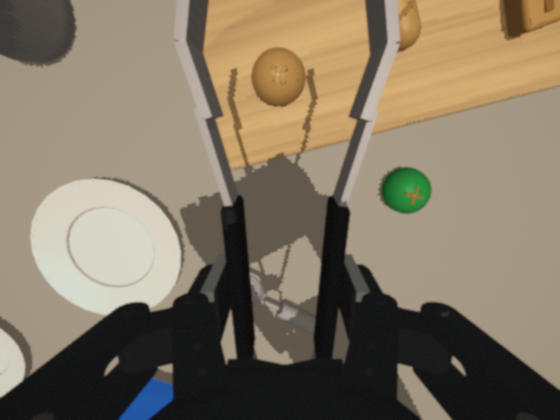

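```bash
python3 - <<'E'
from h import *
z=np.load('w9.npz');st=dict(eef_pos=z['e'],ee_rot=z['r']);P=pose('wrist',st);A,D=z['a'],z['d']
e,yw=z['e'],z['r'][2]
def tl(W):
    L=np.atleast_2d(W)-e;return np.c_[L[:,0]*np.cos(yw)+L[:,1]*np.sin(yw),-L[:,0]*np.sin(yw)+L[:,1]*np.cos(yw),L[:,2]].round(1)
W=dep(P,D,np.stack(np.meshgrid(range(240,320),range(30,115)),-1).reshape(-1,2))
q=W[(W[:,2]>27)&(W[:,2]<60)];c=(q.min(0)+q.max(0))/2
print('roll depth extents',np.percentile(q,[1,99],axis=0).round(1),'n',len(q))
hs=cv2.cvtColor(A,cv2.COLOR_BGR2HSV);m=np.zeros(A.shape[:2],np.uint8);sub=((hs[...,1]>120)&(A.max(2)<215)).astype(np.uint8)*255
near=(np.linalg.norm(plane(P,[(278,76)],31)))
top=q[q[:,2]>48];print('top cap mean',top.mean(0).round(1),len(top))
# silhouette from depth mask
uv=np.stack(np.meshgrid(range(240,320),range(30,115)),-1).reshape(-1,2);s=uv[(W[:,2]>27)&(W[:,2]<60)]
(c2,r)=cv2.minEnclosingCircle(s.astype(np.float32));print('circle',c2,r,'world@34',plane(P,c2,34).round(1),tl(plane(P,c2,34)))
print('plate',plane(P,[(106,246)],14).round(1))
for p in [(178,38),(196,30),(392,38),(372,38),(200,117),(370,117),(214,110),(356,110),(191,5),(380,5),(232,195),(338,195)]:
    print(p,tl(dep(P,D,p)))
E
```

```text
roll depth extents [[579.7 123.3  32. ]
 [619.7 163.1  52.7]] n 2517
top cap mean [600.3 143.   50. ] 984
circle (278.0, 76.0948257446289) 29.521432876586914 world@34 [[600.9 142.8  34. ]] [[104.1   5.3 -93.4]]
plate [[497.  352.2  14. ]]
(178, 38) [[98.1 36.1 59.9]]
(196, 30) [[103.   32.4  49.3]]
(392, 38) [[ 97.8 -35.9  61.5]]
(372, 38) [[101.9 -33.9  42.7]]
(200, 117) [[72.5 30.5 60.1]]
(370, 117) [[ 72.5 -30.9  60. ]]
(214, 110) [[75.1 26.8 53. ]]
(356, 110) [[ 75.2 -27.8  50.1]]
(191, 5) [[108.8  31.7  56.7]]
(380, 5) [[109.  -32.4  56.3]]
(232, 195) [[41.  22.1 49.8]]
(338, 195) [[ 41.  -22.6  49.6]]
```

Call:
{"name": "apply_moves", "arguments": {
  "series": [
    [3, 2, -20, 0],
    [7, 3.5, -50, 0],
    [7, 3.5, -75, 0],
    [7, 3.5, -85, 0],
    [7, 3.5, -85, 0],
    [7, 3.5, -85, 0]
  ]
}}

```text
clock: 8.2
eef_pos: [506.8, 169.8, 43.7]
ee_rot: [-3.141, -0.002, -0.269]
ft_force: [-0.8, 0.8, -0.1]
finger_gap: 0.582
```

```bash
cat > r.py <<'E'
from h import *
import sys
n=sys.argv[1]
st=get_state();A,D=get_image('wrist');cv2.imwrite(f'pics/w{n}.png',A);np.savez(f'w{n}.npz',a=A,d=D,e=st['eef_pos'],r=st['ee_rot'])
P=pose('wrist',st);e=st['eef_pos'];yw=st['ee_rot'][2];print(st['clock'],e.round(1),st['ee_rot'].round(3),st['ft_force'].round(2),st['finger_gap'])
def tl(W):
    L=np.atleast_2d(W)-e;return np.c_[L[:,0]*np.cos(yw)+L[:,1]*np.sin(yw),-L[:,0]*np.sin(yw)+L[:,1]*np.cos(yw),L[:,2]]
uv=np.stack(np.meshgrid(range(180,400),range(0,200)),-1).reshape(-1,2)
W=dep(P,D,uv);T=tl(W)
k=(W[:,2]>27)&(W[:,2]<e[2]+33)&(abs(T[:,1])<30)&(T[:,0]>60)&(W[:,2]<56)
q=T[k];s=uv[k];print('n',len(q),'tool extents',np.percentile(q,[1,99],axis=0).round(1))
(c2,r)=cv2.minEnclosingCircle(s.astype(np.float32));print('circle',c2,r,tl(plane(P,c2,34)).round(1),plane(P,c2,34).round(1))
t=q[q[:,2]+e[2]>48];print('cap',t.mean(0).round(1),len(t))
h=T[(abs(T[:,1])>20)&(T[:,2]>58)&(T[:,2]<64)&(T[:,0]>60)]
print('head left inner/right',h[h[:,1]>0].mean(0).round(1),h[h[:,1]<0].mean(0).round(1))
b=W[(W[:,2]<27)&(abs(T[:,1])<30)];print('board z',np.median(b[:,2]) if len(b) else None)
sp=dep(P,D,np.stack(np.meshgrid(range(240,330),range(200,355)),-1).reshape(-1,2));print('under gripper z max',np.percentile(sp[sp[:,2]<28][:,2],99) if (sp[:,2]<28).any() else None)
E
python3 r.py 10
```

```text
8.2 [506.8 169.8  43.7] [-3.141e+00 -2.000e-03 -2.690e-01] [-0.82  0.76 -0.06] 0.5819800318372886
n 5340 tool extents [[ 76.8 -20.5 -10.9]
 [116.4  18.6   9. ]]
circle (286.5, 68.74418640136719) 43.397281646728516 [[98.1 -1.  -9.7]] [[601.1 142.8  34. ]]
cap [97.3 -1.   6.3] 2250
head left inner/right [88.3 31.8 60.7] [ 90.6 -33.8  60.8]
board z 17.380053995927796
under gripper z max 8.438870824049303
```

View pics/w10.png

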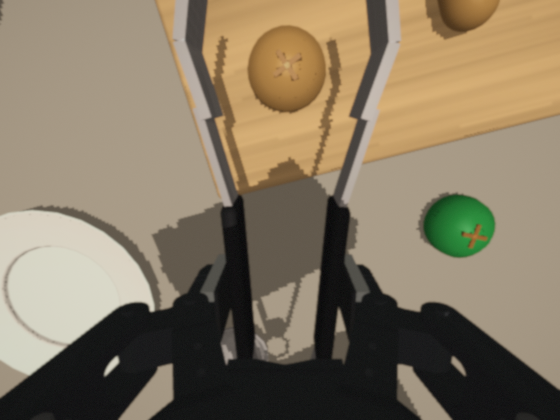

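The wrist view shows the roll at (287,68), centred between the heads in tool coordinates. I'll go straight down.

Call:
{"name": "apply_moves", "arguments": {
  "series": [
    [0, 0, -20, 0],
    [0, 0, -38, 0],
    [0, 0, -50, 0],
    [0, 0, -57, 0],
    [0, 0, -57, 0],
    [0, 0, -57, 0]
  ]
}}

```text
clock: 8.85
eef_pos: [506.7, 170.0, -13.8]
ee_rot: [-3.141, -0.001, -0.268]
ft_force: [0.4, -0.2, -0.7]
finger_gap: 0.584
```

```bash
python3 r.py 11
```

```text
8.85 [506.7 170.  -13.8] [-3.141e+00 -1.000e-03 -2.680e-01] [ 0.38 -0.19 -0.68] 0.584440279959819Traceback (most recent call last):
  File "r.py", line 11, in <module>
    q=T[k];s=uv[k];print('n',len(q),'tool extents',np.percentile(q,[1,99],axis=0).round(1))
                                                   ~~~~~~~~~~~~~^^^^^^^^^^^^^^^^^
    return _quantile_unchecked(
        a, q, axis, out, overwrite_input, method, keepdims, weights)
    return _ureduce(a,
                    func=_quantile_ureduce_func,
    ...<5 lines>...
                    overwrite_input=overwrite_input,
                    method=method)
    r = func(a, **kwargs)
    result = _quantile(arr,
                       quantiles=q,
    ...<2 lines>...
                       out=out,
                       weights=wgt)
    slices_having_nans = np.isnan(arr[-1, ...])
                                  ~~~^^^^^^^^^
IndexError: index -1 is out of bounds for axis 0 with size 0
```

View pics/w11.png

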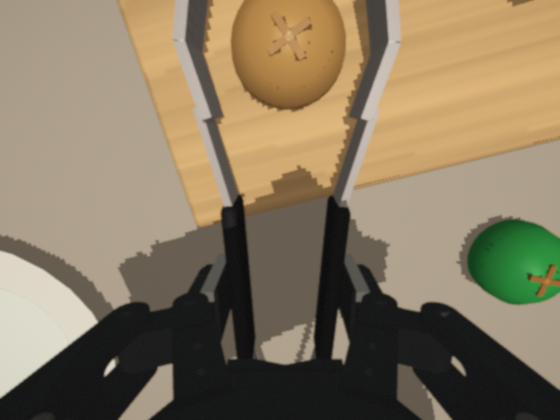

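The roll sits between the heads with clearance on both sides, so I'll close gently in steps.

Call:
{"name": "apply_moves", "arguments": {
  "series": [
    [0, 0, 0, 0],
    [0, 0, 0, 0],
    [0, 0, 0, 0]
  ],
  "hand": 0.5,
  "grip_force": 20
}}

```text
clock: 9.2
eef_pos: [506.3, 169.9, -14.4]
ee_rot: [-3.141, -0.0, -0.268]
ft_force: [-0.1, 0.2, -0.8]
finger_gap: 0.504
```

Call:
{"name": "apply_moves", "arguments": {
  "series": [
    [0, 0, 0, 0],
    [0, 0, 0, 0],
    [0, 0, 0, 0]
  ],
  "hand": 0.55
}}

```text
clock: 9.5
eef_pos: [506.1, 169.8, -14.6]
ee_rot: [3.142, -0.0, -0.268]
ft_force: [-0.3, -0.2, -0.2]
finger_gap: 0.449
```

Call:
{"name": "apply_moves", "arguments": {
  "series": [
    [0, 0, 0, 0],
    [0, 0, 0, 0],
    [0, 0, 0, 0]
  ],
  "hand": 0.59
}}

```text
clock: 9.8
eef_pos: [506.1, 169.8, -14.7]
ee_rot: [3.141, 0.0, -0.268]
ft_force: [-0.7, -0.1, -1.1]
finger_gap: 0.436
```

Call:
{"name": "apply_moves", "arguments": {
  "series": [
    [0, 0, 0, 0],
    [0, 0, 0, 0],
    [0, 0, 0, 0]
  ],
  "hand": 0.63
}}

```text
clock: 10.1
eef_pos: [506.1, 169.8, -14.7]
ee_rot: [3.142, 0.0, -0.268]
ft_force: [-1.1, 0.3, -0.3]
finger_gap: 0.437
```

```bash
python3 r.py 12 2>/dev/null
```

```text
10.1 [506.1 169.8 -14.7] [ 3.142  0.    -0.268] [-1.12  0.27 -0.34] 0.4371088413872044
```

View pics/w12.png

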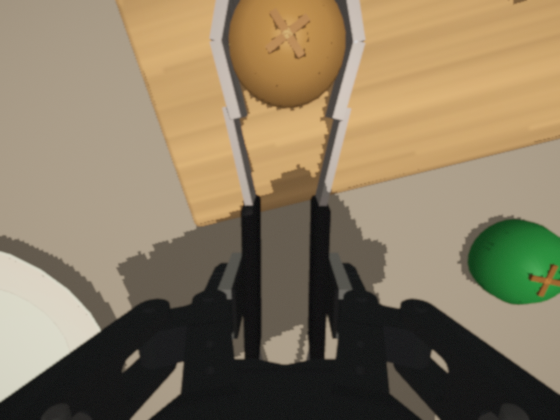

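The gripper stopped at 37 mm, the expected width with the tongs closed on the roll. Now I'll lift.

Call:
{"name": "apply_moves", "arguments": {
  "series": [
    [0, 0, 0, 0],
    [0, 0, 0, 0],
    [0, 0, 8, 0],
    [0, 0, 20, 0],
    [0, 0, 40, 0],
    [0, 0, 60, 0],
    [0, 0, 60, 0],
    [0, 0, 60, 0]
  ],
  "hand": 0.7
}}

```text
clock: 10.95
eef_pos: [506.4, 169.9, 45.8]
ee_rot: [-3.141, -0.001, -0.268]
ft_force: [-0.5, 0.4, -1.6]
finger_gap: 0.44
```

```bash
python3 r.py 13 2>/dev/null; python3 - <<'E'
from h import *
a,d=get_image('side');cv2.imwrite('pics/side13.png',cv2.resize(a[120:290,200:430],None,fx=3.4,fy=3.4,interpolation=cv2.INTER_CUBIC))
E
```

```text
10.95 [506.4 169.9  45.8] [-3.141e+00 -1.000e-03 -2.680e-01] [-0.51  0.36 -1.59] 0.44013180739590063
```

View pics/w13.png

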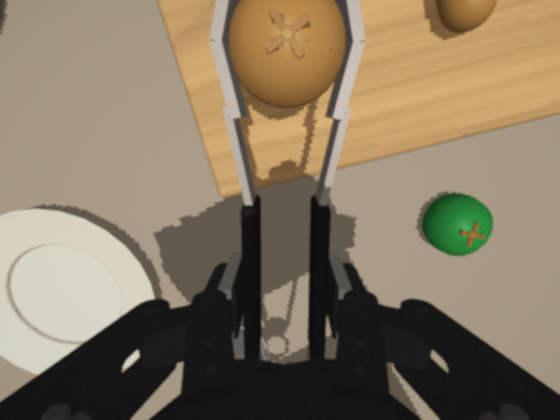

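View pics/side13.png

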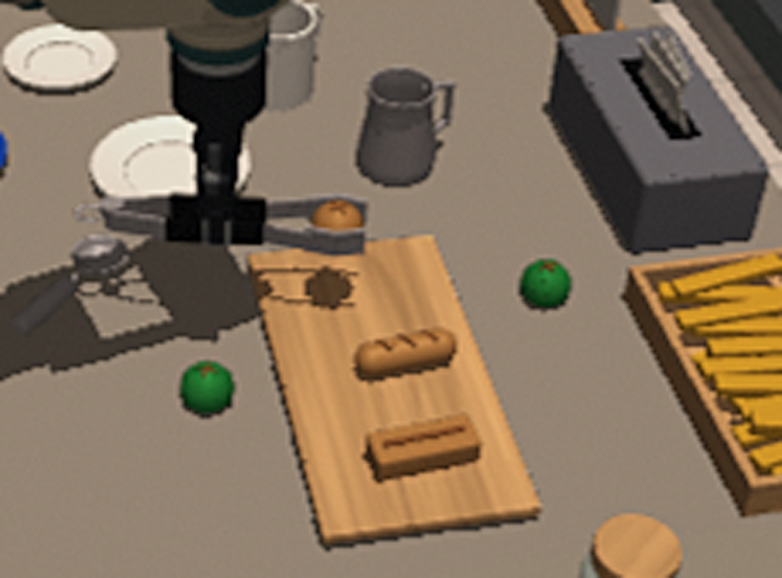

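The roll hangs between the heads in both views and the other bakes haven't moved. I'll raise it a bit and carry it to the plate.

Call:
{"name": "apply_moves", "arguments": {
  "series": [
    [0, 0, 15, 0],
    [0, 0, 30, 0],
    [-5, 10, 40, 0],
    [-15, 30, 40, 0],
    [-29, 57, 40, 0],
    [-43, 85, 40, 0],
    [-57, 113, 40, 0],
    [-71, 141, 40, 0]
  ]
}}

```text
clock: 11.85
eef_pos: [434.2, 312.6, 86.5]
ee_rot: [-3.14, -0.001, -0.268]
ft_force: [0.4, 0.2, -1.6]
finger_gap: 0.437
```

Call:
{"name": "apply_moves", "arguments": {
  "series": [
    [-13, 26, 0, 0],
    [-24, 48, 0, 0],
    [-31, 61, 0, 0],
    [-35, 68, 0, 0],
    [-36, 70, 0, 0],
    [-36, 70, 0, 0],
    [-36, 70, 0, 0],
    [-36, 70, 0, 0]
  ]
}}

```text
clock: 12.65
eef_pos: [399.5, 380.2, 85.3]
ee_rot: [3.141, -0.0, -0.269]
ft_force: [0.3, -0.3, -2.1]
finger_gap: 0.437
```

```bash
python3 r.py 14 2>/dev/null; python3 - <<'E'
from h import *
for n in ('side','top'):
    a,d=get_image(n);cv2.imwrite(f'pics/{n}14.png',a);np.savez(f'{n}14.npz',a=a,d=d)
E
```

```text
12.65 [399.5 380.2  85.3] [ 3.141 -0.    -0.269] [ 0.3  -0.31 -2.14] 0.4367709791539798
```

View pics/w14.png

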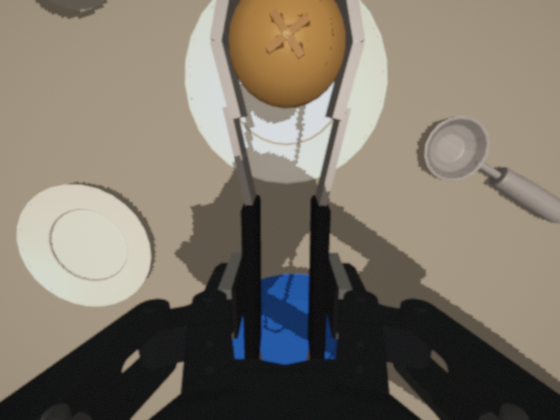

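View pics/top14.png

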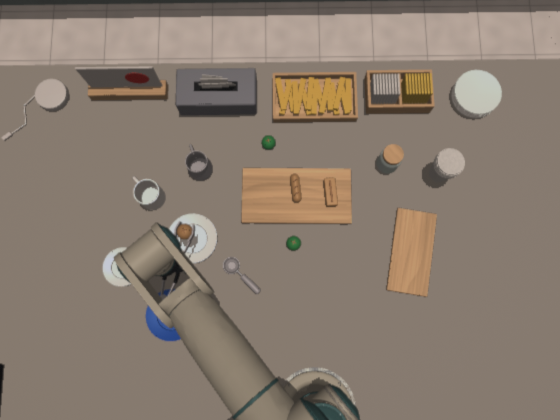

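View pics/side14.png

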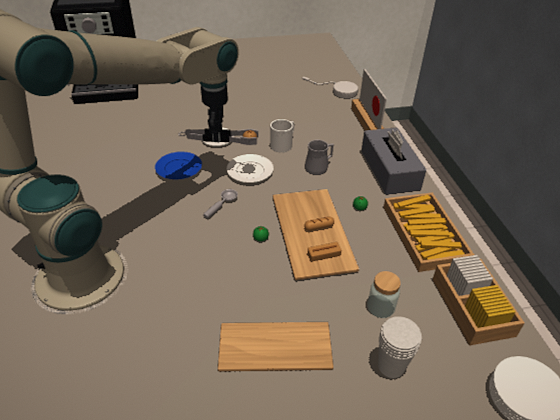

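```bash
python3 - <<'E'
from h import *
for n,box in (('top',(175,222,198,242)),('side',(240,126,262,142))):
    z=np.load(n+'14.npz');P=pose(n);x0,y0,x1,y1=box
    h=cv2.cvtColor(z['a'],cv2.COLOR_BGR2HSV);m=(h[...,1]>120)&(h[...,0]<20)&(z['a'].max(2)>40);m[:y0]=0;m[y1:]=0;m[:,:x0]=0;m[:,x1:]=0
    yy,xx=np.where(m);W=dep(P,z['d'],np.c_[xx,yy]);print(n,len(xx),xx.mean(),yy.mean(),np.median(W,0).round(1),W[:,2].max().round(1),plane(P,(xx.mean(),yy.mean()),140).round(1))
z=np.load('w14.npz');P=pose('wrist',dict(eef_pos=z['e'],ee_rot=z['r']));D=z['d']
uv=np.stack(np.meshgrid(range(180,395),range(0,190)),-1).reshape(-1,2);W=dep(P,D,uv);a=z['a'][uv[:,1],uv[:,0]].astype(int)
k=(W[:,2]>7)&(W[:,2]<22)&(a.min(1)>150);q=W[k][:,:2]
# rim circle: LSQ on outermost points
from scipy.optimize import least_squares
hull=cv2.convexHull(q.astype(np.float32))[:,0];hull=hull[hull[:,0]<hull[:,0].max()-30]
print('plate rim',least_squares(lambda p:np.hypot(*(hull-p[:2]).T)-75,[494,354],loss='soft_l1').x, len(hull))
s=get_state();print(s['qvel'].round(4),s['eef_pos'],s['finger_gap'])
E
```

```text
top 146 183.63698630136986 230.93150684931507 [490.9 352.4 148.6] 157.7 [[492.5 354.1 140. ]]
side 76 249.3684210526316 133.60526315789474 [493.6 346.1 148.9] 156.3 [[495.5 358.7 140. ]]
plate rim [492.8768663  353.88287766] 36
[ 0.0034  0.0006 -0.0001  0.0024 -0.0005  0.002 ] [399.36051227 380.41354523  85.31898934] 0.4370960363339127
```

Call:
{"name": "apply_moves", "arguments": {
  "series": [
    [0, 0, 0, 0],
    [0, 0, 0, 0],
    [0, 0, 0, 0],
    [0, 0, 0, 0]
  ]
}}

```text
clock: 13.2
eef_pos: [399.1, 380.8, 85.3]
ee_rot: [3.141, 0.0, -0.268]
ft_force: [-0.8, -0.4, -1.6]
finger_gap: 0.435
```

```bash
python3 -c "
from bench import *
s=get_state();print(s['qvel'].round(4),s['finger_gap'],s['clock']);print(finish_job())"
```

```text
[-0.0011  0.0006  0.0013 -0.0003  0.0006  0.0001] 0.4351172674728899 13.2
the job is handed in; nothing more can be done
None
```

I took the tongs off their rest, closed them on the roll at 20 N grip, lifted it and carried it to the guest's plate. I handed the job in at 13.2 s with the roll still held there; no verdict was reported.

**Last checks:**
- **Position:** the roll was at about (493, 353) mm and the plate's centre at (493, 354) mm.
- **Height:** the roll's underside was about 120 mm above the counter, roughly 100 mm above the plate.
- **Grip:** the jaws held steady at about 37 mm, the width expected with the tongs closed on the roll.
- **Stillness:** the joints were almost still, at or below 0.0013 rad/s.
- **Other objects:** the cake, finger roll, plates, mug, spoon, jar, cups and jug showed no movement in the final pictures; I checked that by eye only.

**What disagreed:**
- **Fingertip height:** the wrist and side cameras both showed the fingertips about 35–45 mm higher than the TCP figure implies. I went by the cameras and lowered the arm further, to a TCP z of about -24 mm when taking the tongs.
- **Camera differences:** position estimates from the different cameras differed by up to about 12 mm, mostly in y. I used the close-up wrist views to line up with the tongs and the roll.

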